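# Find the gap under the specimen stage bridge with gauge leaves

## Robot

A 7-joint arm with a two-finger parallel gripper is mounted at the origin on the work surface. World frame = base frame: x ahead of the robot, y to its left, z up, the work surface at z = 0. Lengths are in m, angles in rad, forces in N, time in s.
With the tool pointing down it reaches from about 0.4 to 0.85 m from the base axis. Payload 10.4 kg.
Tool frame: the origin (TCP) lies midway between the tips of the shut fingers; the grasp point (between the pads) lies 19 mm behind it; z points along the fingers, y is the line along which they close (so a half turn about z gives the same grasp; the last joint's range is limited). The gripper opens to 85 mm and grips with 20 to 120 N. Pads are 22 mm wide; open, the fingers measure 114 mm over their backs; the gripper's body (76 mm by 85 mm) begins 54 mm behind the grasp point. The pads swing forward as they close: fully open they stand 13 mm farther back than shut.
Start: joints at [1.093, 0.332, -0.065, 1.46, 0.022, 1.35, -0.088], TCP at [0.275, -0.561, 0.231] pointing down, gripper open.
Joint ranges: [-2.6, 2.6], [-0.5, 2.12], [-1.47, 1.34], [0.16, 2.42], [-1.27, 4.41], [0.06, 2.06], [-2.6, 2.6]. Speed limits (rad/s): [2.22, 2.22, 2.79, 2.79, 3.14, 3.14, 3.14].

## Interface

Orientations are given as a unit quaternion [x, y, z, w].
In Python, from workcell import get_obs, camera, camera_params, hand_in gives the robot as it stands.
- The arm moves only by the tool carry_out, never from a script. Its argument "commands" is a list that holds one entry, the list of rows, each a list of 6 numbers: the shift along the tool's x, y, z in units of 40 mm (1.0 is 40 mm), then the turn, a rotation vector about the tool's x, y, z in units of 6 degrees (1.0 is 6 degrees). In form: [[[x, y, z, ax, ay, az], ...]]. A call has 1 to 20 rows; each row shifts and turns the commanded pose from where the row before left it, along the tool's axes as they then stand; what a row does not reach is not made up. A row lasts 1/12 s, in which the tool goes at most 41.7 mm and 7.16 degrees, less where a joint would pass 70% of its speed; a pose out of reach is approached as far as the arm can. A call is refused whole if a number of a shift passes 1 or a number of a turn 1, either way. A call with a gripper value outside its range is refused whole. "hand" is the closure, from -1 (fully open) to 1 (shut), set as the call begins (left out, the last holds). The fingers move at their own pace and stop on an object; "force" is the grip in N (left out, the last holds). Time passes only in rows, so rows that do not move let the fingers close. It gives the time, the measured TCP pose, the force, the opening and the grip force at its end, in the units of the state.
- get_obs(): the state, without advancing time (a new reading comes with each control period).
- camera(name): name is "scene" or "side" or "wrist"; returns the picture (480x640x3 uint8, red, green, blue); there is no depth.
- camera_params(name): a dict with "mtx" (3x3 intrinsics, pixels), "k1" (the pictures are not rectified: a ray, as slopes to the right and down, at radius r is drawn at 1 + k1 r^2 times it, then the intrinsics apply), "R" (3x3) and "t" (3): a world point X has camera coordinates R X + t. Camera axes: x right, y down, z forward; pixel columns grow to the right and rows downward; lengths in m; the calibration is good to about 2 mm. A picture is of the moment at which its call begins: read the wrist's pose just before it. camera_params takes no time and is no camera call; for the wrist camera it gives the pose at the moment of the call.
- hand_in(): hands the job in; it is judged then, once.
The state is a dict: "clock": time; "joint_pos": joint angles; "joint_velocities": joint speeds; "tau": joint torques, N m; "position": TCP position; "ee_rot": TCP orientation; "ft_force": force on the tool from outside, world axes, zero at the start; "torque": the same for the moment, N m; "grip_width": opening from 0.0 (shut) to 1.0 (fully open); "grasp_force": force on a finger pad.
Only numpy, scipy, OpenCV 4.12 (cv2) and the standard library are available. Lean on these libraries where they do the work, as an engineer would, in place of code of your own. Each camera call takes 0.05 s, during which the arm holds its last target. There are 200 camera calls.

## Task

Find how high the bridge of the specimen stage is set: slide the four gauge leaves forward along their lanes under it one after another, from the thinnest up, each right through to the end stop and left there, until one binds against the bridge (press it lightly, do not force it) and leave any still thicker ones alone. Then draw the one that bound and every thinner one back to their rear stops, so that only the thickest leaf that passes is left fully in under the bridge. Do not disturb the vials and the dish standing around.

Things in the scene. Friction and masses are not known exactly. Their poses are not given: they have to be found in the camera images.
- stage: White stage fixed on the bench, 190 (x) by 226 mm. Origin: centre of its underside; x forward along the lanes, to the bridge; z up. Four lanes along x, centred at y = -69, -23, 23, 69 mm, 32 mm wide, floor 18 mm above the bench, parted by rails 4 mm high. One leaf in each, order varies, starting within 10 mm of the rear stop. Two bridge posts at y = -103, 103 mm are 68 mm above the bench.
- rear_stop (a point): Rear stops: low lips, 4 mm above the lane floor, one at the rear end of each lane, lower than the leaves' tabs. The point lies on the stage's middle line at floor height, at the lips' front face, at x = -89 mm of the stage. A leaf fully back has its origin at x = -84 mm of the stage.
- mouth (a point): Where the gap begins: on the stage's middle line at floor height, below the bridge's front face, at x = 45 mm of the stage; the bridge covers all lanes from there to x = 75 mm. A leaf that is too thick stops here, its origin at about x = -38 mm of the stage. The thinnest leaf always passes, the thickest never.
- end_stop (a point): End stop: wall across all lanes beyond the bridge, 20 mm high over the floor. The point lies on the stage's middle line at floor height, on the wall's near face, at x = 78 mm of the stage. A leaf fully in has its nose against it and its origin at x = -5 mm of the stage.
- bridge: Black bar across all lanes, 30 by 224 mm, with a round knob in its middle, fixed rigidly; the gap below it is unknown, 6 to 13 mm over the lane floor, the same in all lanes. Origin: top of the knob (below 70 mm over the bench), 60 mm ahead of the stage's origin; how far the underside lies below it is not given, so this height does not tell the gap. Axes as the stage's.
- leaf_1: Steel gauge leaf, 5 mm thick (thinnest): flat square-ended blade 30 by 88 mm, lying in a lane, with an upright tab across its rear end, 10 mm thick along x, 26 mm wide, top 22 mm above the leaf's underside (thicker leaf, taller tab). About 0.17 kg, loose, slides along its lane at 1 to 5 N. Origin: underside, below the tab's middle; x along the blade to its nose, 83 mm ahead (tail 5 mm behind).
- leaf_2: Steel gauge leaf, 8 mm thick (second thinnest): flat square-ended blade 30 by 88 mm, lying in a lane, with an upright tab across its rear end, 10 mm thick along x, 26 mm wide, top 28 mm above the leaf's underside (thicker leaf, taller tab). About 0.22 kg, loose, slides along its lane at 1 to 5 N. Origin: underside, below the tab's middle; x along the blade to its nose, 83 mm ahead (tail 5 mm behind).
- leaf_3: Steel gauge leaf, 11 mm thick (second thickest): flat square-ended blade 30 by 88 mm, lying in a lane, with an upright tab across its rear end, 10 mm thick along x, 26 mm wide, top 34 mm above the leaf's underside (thicker leaf, taller tab). About 0.27 kg, loose, slides along its lane at 1 to 5 N. Origin: underside, below the tab's middle; x along the blade to its nose, 83 mm ahead (tail 5 mm behind).
- leaf_4: Steel gauge leaf, 14 mm thick (thickest): flat square-ended blade 30 by 88 mm, lying in a lane, with an upright tab across its rear end, 10 mm thick along x, 26 mm wide, top 40 mm above the leaf's underside (thicker leaf, taller tab). About 0.31 kg, loose, slides along its lane at 1 to 5 N. Origin: underside, below the tab's middle; x along the blade to its nose, 83 mm ahead (tail 5 mm behind).
- vial_left: Bystander: loose upright glass vial with white cap, 26 mm in diameter, 69 mm tall, origin at the centre of its foot; stands on the bench near the stage.
- vial_right: Bystander: loose upright glass vial with white cap, 26 mm in diameter, 69 mm tall, origin at the centre of its foot; stands on the bench near the stage.
- vial_rear: Bystander: loose upright glass vial with white cap, 26 mm in diameter, 69 mm tall, origin at the centre of its foot; stands on the bench near the stage.
- dish: Bystander: loose round glass dish with clear lid, 94 mm in diameter, 20 mm tall, origin at the centre of its underside; lies on the bench to the left of the stage.
There are look-alikes about, which are no part of the job. Leave any purple or yellow look-alike of the leaf_1 alone.

How it is judged:
By the outcome, as a careful person would: the job done as asked, in the order asked, and still so for the second after the job is handed in, with the robot touching nothing.
It also fails if it takes over 64 s, if anything falls off the work surface, if the arm or the gripper's body presses on something with over 40 N, if the wrist force passes 120 N, or if a joint passes its speed limit or range.

## Working session

There is one attempt and no reset: what is moved stays moved. The work goes in short steps, Python scripts to look and compute and a tool call to move; the robot and the scene stay as the last step left them, time stands still between calls to the robot, and variables do not carry over. Pictures are saved under pics/ and viewed, at most 10 in all, crops included, and the job is handed in when it is done.

Besides the shell and the picture viewer there is one more tool, called after "Request:" as name(argument=value, ...) on one line, values as JSON. carry_out: Moves the arm, as the interface text tells. Its arguments: {"type":"object","properties":{"commands":{"type":"array"},"hand":{"type":"number"},"force":{"type":"number"}},"required":["commands"]}

```bash
mkdir -p pics; ls; python3 - <<'E'
from workcell import *
import cv2
o=get_obs();print(o)
for n in("scene","side"):
    p=camera_params(n);print(n,p)
    cv2.imwrite(f"pics/{n}0.png",camera(n)[:,:,::-1])
E
```

```text
pics
{'clock': 0.0, 'joint_pos': array([ 1.09337546,  0.33290926, -0.06468686,  1.46097674,  0.02158557,
        1.34991663, -0.08848341]), 'joint_velocities': array([ 0.00132209,  0.00018954, -0.00029213,  0.00082718, -0.00085028,
       -0.00202373,  0.00142884]), 'tau': array([-1.22843798e-03, -6.25450373e+01,  4.78203397e-02, -3.91599870e+01,
        1.59832399e-02,  1.01440237e-02,  1.64033651e-06]), 'position': array([ 0.27437914, -0.56110848,  0.23047565]), 'ee_rot': array([ 9.74250651e-01,  2.25466396e-01, -2.00769926e-04, -7.30478495e-04]), 'ft_force': array([ 0.23804455, -0.34808493, -0.82560148]), 'torque': array([-0.02864651,  0.02466617, -0.02671752]), 'grasp_force': 0.0, 'grip_width': 1.0039571773650955}
scene {'mtx': array([[433.24463869,   0.        , 325.88160435],
       [  0.        , 433.24463869, 237.72659493],
       [  0.        ,   0.        ,   1.        ]]), 'k1': -0.1005590107520728, 'R': array([[-0.90747369,  0.41995203,  0.01147994],
       [ 0.3186164 ,  0.705794  , -0.63272302],
       [-0.27381579, -0.5705218 , -0.77429309]]), 't': array([ 0.43489   , -0.19978874,  1.02043658])}
side {'mtx': array([[578.09736448,   0.        , 316.06260287],
       [  0.        , 578.09736448, 248.24166841],
       [  0.        ,   0.        ,   1.        ]]), 'k1': -0.0832829644439752, 'R': array([[ 0.99508992, -0.09884901, -0.00499194],
       [-0.07324703, -0.70156421, -0.70883181],
       [ 0.06656516,  0.70571703, -0.70535987]]), 't': array([-0.51146202,  0.14179367,  0.96138986])}
```

View pics/scene0.png

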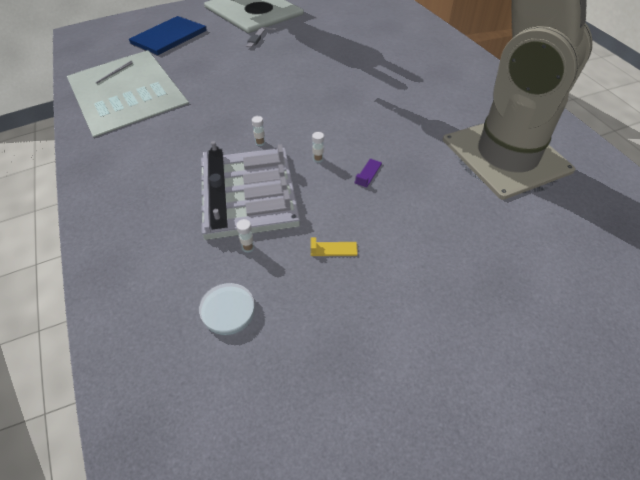

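View pics/side0.png

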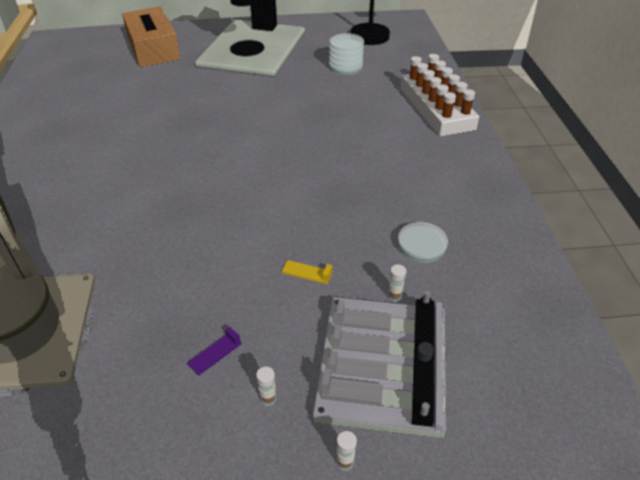

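The scene view shows the stage at about (205–298, 148–236). In the side view it is at (318–447, 297–430), with posts near (426,297) and (425,408), the knob at (425,352) and vials at (397,283), (266,386) and (346,450). I'll enlarge the side view and cast rays.

```bash
cat > h.py <<'E'
import numpy as np, cv2
from workcell import *
def ray(p,uv):
    K=p["mtx"]; x=np.array([(uv[0]-K[0,2])/K[0,0],(uv[1]-K[1,2])/K[1,1]])
    y=x.copy()
    for _ in range(20): y=x/(1+p["k1"]*(y@y))
    R=p["R"]; return -R.T@p["t"], R.T@np.array([*y,1.])
def plane(p,uv,z):
    c,d=ray(p,uv); return c+d*(z-c[2])/d[2]
def proj(p,X):
    q=p["R"]@np.asarray(X)+p["t"]; q=q[:2]/q[2]; q=q*(1+p["k1"]*(q@q)); return p["mtx"][:2,:2]@q+p["mtx"][:2,2]
E
python3 - <<'E'
from h import *
im=cv2.imread("pics/side0.png")[282:438,300:464]
cv2.imwrite("pics/c1.png",cv2.resize(im,None,fx=3.8,fy=3.8,interpolation=cv2.INTER_CUBIC))
p=camera_params("side")
for n,uv,z in [("postL",(426,297),.068),("postR",(425,408),.068),("knob",(425,350),.066),("vl",(398,270),.069),("vrear",(265,374),.069),("vr",(346,439),.069),("dish",(422,240),.02)]: print(n,plane(p,uv,z).round(4))
E
```

```text
postL [ 0.6866 -0.0498  0.068 ]
postR [ 0.6397 -0.2449  0.068 ]
knob [ 0.6621 -0.1491  0.066 ]
vl [0.6532 0.0123 0.069 ]
vrear [ 0.4243 -0.1681  0.069 ]
vr [ 0.5261 -0.279   0.069 ]
dish [0.7274 0.1281 0.02  ]
```

View pics/c1.png

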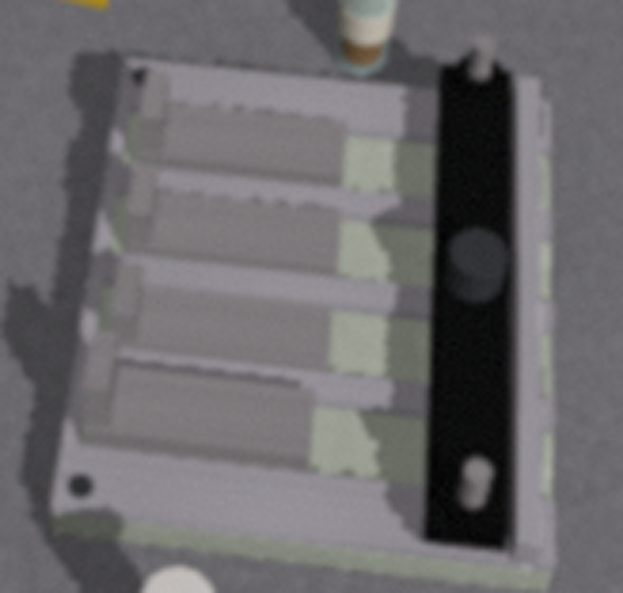

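The crop shows four leaves with their tabs at the rear (left). The tallest tab is in the bottom (right-hand) lane, the bridge runs at crop x 430–515 and the knob is at (478,265). The stage yaw comes out near −13.5° and its origin near (0.605, −0.133). I'll move above it with the fingers shut and look with the wrist camera.

Request:
carry_out(commands=[[[0.8,-0.48,-0.12,0,0,0],[0.8,-0.48,-0.12,0,0,0],[0.8,-0.48,-0.12,0,0,0],[0.8,-0.48,-0.12,0,0,0],[0.8,-0.48,-0.12,0,0,0],[0.8,-0.48,-0.12,0,0,0],[0.8,-0.48,-0.12,0,0,0],[0.8,-0.48,-0.12,0,0,0],[0.8,-0.48,-0.12,0,0,0],[0.8,-0.48,-0.12,0,0,0],[0.8,-0.48,-0.12,0,0,0],[0.8,-0.48,-0.12,0,0,0],[0,0,0,0,0,0.95],[0,0,0,0,0,0.95],[0,0,0,0,0,0.95],[0,0,0,0,0,0.95],[0,0,0,0,0,0.95],[0,0,0,0,0,0.95],[0,0,0,0,0,0.9],[0,0,0,0,0,0]]], hand=1, force=30)

```text
clock: 1.77
position: [0.5181, -0.1857, 0.2885]
ee_rot: [0.993, -0.12, -0.0, -0.0]
ft_force: [-0.0, -0.6, 0.1]
grip_width: -0.001
grasp_force: 0.0
```

```bash
python3 - <<'E'
from h import *
import pickle
o=get_obs();p=camera_params("wrist");im=camera("wrist")
print(o["clock"],o["position"],o["ee_rot"],o["ft_force"],o["grip_width"])
pickle.dump(p,open("w1.pkl","wb"))
cv2.imwrite("pics/w1.png",im[:,:,::-1])
E
```

```text
1.7667 [ 0.51814083 -0.18574487  0.28854363] [ 9.92764219e-01 -1.20079516e-01 -3.37698160e-04 -3.77055208e-05] [-0.03326904 -0.58436456  0.12478687] -0.0008322971924552313
```

View pics/w1.png

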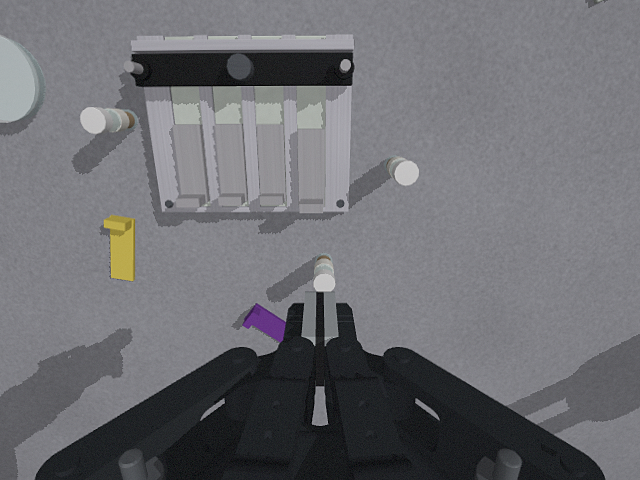

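The wrist view shows the stage with its rear edge at row ~212, cols 162–346. Post tops are near (129,66) and (345,65), and tabs near (190,203), (231,200), (271,200) and (311,206). I'll zoom in on the tabs.

```bash
python3 - <<'E'
from h import *
import pickle
p=pickle.load(open("w1.pkl","rb"))
im=cv2.imread("pics/w1.png")
c=im[110:220,145:360]; cv2.imwrite("pics/c2.png",cv2.resize(c,None,fx=3.7,fy=3.7,interpolation=cv2.INTER_CUBIC))
L=plane(p,(129,66),.068);R=plane(p,(345,65),.068)
print(L,R,np.linalg.norm(L-R)); y=(L-R)/np.linalg.norm(L-R);x=np.array([y[1],-y[0],0])
O=(L+R)/2-.06*x;O[2]=0;print(O,np.degrees(np.arctan2(x[1],x[0])))
# check predicted points
for X in [(-95,113,22),(-95,-113,22),(60,103,68),(60,-103,68),(45,0,22),(60,0,68)]:
    print(X,proj(p,O+(x*X[0]+y*X[1])/1e3+[0,0,X[2]/1e3]).round(1))
E
```

```text
[ 0.68890727 -0.041649    0.068     ] [ 0.63963619 -0.24137794  0.068     ] 0.20571652294506626
[ 0.60601809 -0.1271429   0.        ] -13.857598130485682
(-95, 113, 22) [161.8 211.2]
(-95, -113, 22) [347.7 211.2]
(60, 103, 68) [128.9  66. ]
(60, -103, 68) [345.1  65. ]
(45, 0, 22) [247.   86.2]
(60, 0, 68) [236.4  65.1]
```

View pics/c2.png

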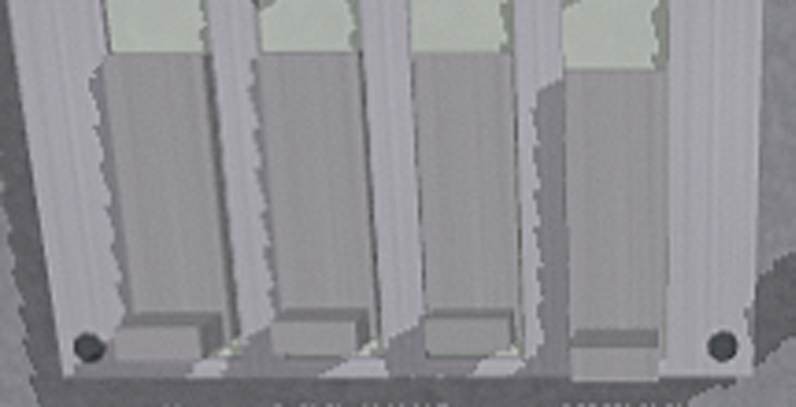

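```bash
cat >> h.py <<'E'
O=np.array([0.60602,-0.12714,0]);a=np.radians(-13.858);X=np.array([np.cos(a),np.sin(a),0]);Y=np.array([-np.sin(a),np.cos(a),0])
def w2s(P): d=np.asarray(P)-O; return np.array([d@X,d@Y,d[2]])*1e3
def s2w(s): s=np.asarray(s)/1e3; return O+X*s[0]+Y*s[1]+[0,0,s[2]]
E
python3 - <<'E'
from h import *
import pickle
p=pickle.load(open("w1.pkl","rb"));q=camera_params("side")
f=lambda u,v:(u/3.7+145,v/3.7+110)
T={69:((158,360),(155,52),90),23:((315,356),(310,52),86),-23:((468,356),(462,52),86),-69:((616,381),(614,69),87)}
for l,(b,n,w) in T.items():
  for t in(5,8,11,14):
    z=(18+12+2*t)/1e3
    B=w2s(plane(p,f(*b),z));N=w2s(plane(p,f(*n),(18+t)/1e3))
    wid=np.linalg.norm(plane(p,f(b[0]-w/2,b[1]),z)-plane(p,f(b[0]+w/2,b[1]),z))*1e3
    pr=[((proj(q,s2w((B[0]+dx,l+13,z*1e3)))-[300,282])*3.8).round(0) for dx in(0,10)]
    print(l,t,"tail",B.round(1),"nose",N.round(1),"len",(N[0]-B[0]).round(1),"wid",wid.round(1),"side far-top",*pr)
im=cv2.imread("pics/side0.png")[290:405,312:350]
cv2.imwrite("pics/c3.png",cv2.resize(im,None,fx=5.2,fy=5.2,interpolation=cv2.INTER_CUBIC))
E
```

```text
69 5 tail [-85.6  73.7  40. ] nose [ 6.  69.7 23. ] len 91.6 wid 28.3 side far-top [132.  86.] [155.  88.]
69 8 tail [-84.1  71.3  46. ] nose [ 6.  68.7 26. ] len 90.1 wid 27.9 side far-top [136.  77.] [159.  80.]
69 11 tail [-82.6  69.   52. ] nose [ 6.1 67.6 29. ] len 88.7 wid 27.5 side far-top [140.  69.] [163.  71.]
69 14 tail [-81.1  66.7  58. ] nose [ 6.1 66.5 32. ] len 87.2 wid 27.0 side far-top [144.  60.] [167.  62.]
23 5 tail [-84.4  24.3  40. ] nose [ 5.8 22.7 23. ] len 90.1 wid 26.9 side far-top [122. 170.] [146. 173.]
23 8 tail [-82.9  22.7  46. ] nose [ 5.8 21.9 26. ] len 88.7 wid 26.5 side far-top [126. 162.] [150. 164.]
23 11 tail [-81.4  21.1  52. ] nose [ 5.9 21.2 29. ] len 87.3 wid 26.1 side far-top [130. 153.] [154. 156.]
23 14 tail [-79.9  19.6  58. ] nose [ 5.9 20.4 32. ] len 85.8 wid 25.7 side far-top [134. 145.] [158. 147.]
-23 5 tail [-84.4 -23.5  40. ] nose [  5.7 -23.3  23. ] len 90.0 wid 26.8 side far-top [108. 260.] [133. 263.]
-23 8 tail [-82.9 -24.3  46. ] nose [  5.7 -23.7  26. ] len 88.6 wid 26.4 side far-top [112. 252.] [137. 255.]
-23 11 tail [-81.4 -25.2  52. ] nose [  5.8 -24.1  29. ] len 87.2 wid 26.0 side far-top [116. 244.] [141. 247.]
-23 14 tail [-79.9 -26.   58. ] nose [  5.8 -24.5  32. ] len 85.7 wid 25.6 side far-top [120. 235.] [145. 238.]
-69 5 tail [-92.4 -69.5  40. ] nose [  0.7 -69.2  23. ] len 93.1 wid 27.3 side far-top [ 73. 354.] [ 98. 357.]
-69 8 tail [-90.8 -69.7  46. ] nose [  0.8 -69.2  26. ] len 91.6 wid 26.9 side far-top [ 77. 346.] [102. 349.]
-69 11 tail [-89.2 -69.8  52. ] nose [  0.9 -69.3  29. ] len 90.1 wid 26.4 side far-top [ 81. 338.] [107. 341.]
-69 14 tail [-87.5 -70.   58. ] nose [  1.  -69.4  32. ] len 88.6 wid 26.0 side far-top [ 85. 330.] [111. 333.]
```

View pics/c3.png

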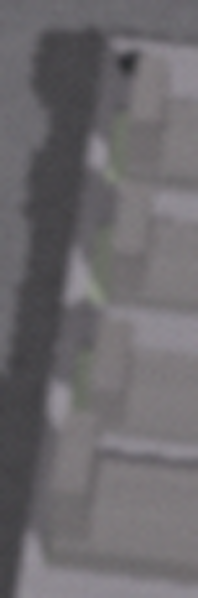

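Cross-checking both views (lengths ≈88 mm, lane centring, tab heights) gives leaf_1 in lane −23, leaf_2 in lane +23, leaf_3 in lane +69 and leaf_4 in lane −69. Going down behind leaf_1's tab.

Request:
carry_out(commands=[[[-0.27,-0.46,0.8,0,0,0],[-0.27,-0.46,0.8,0,0,0],[-0.28,-0.45,0.8,0,0,0],[0,0,0.8,0,0,0],[0,0,0.8,0,0,0],[0,0,0.8,0,0,0],[0,0,0.8,0,0,0],[0,0,0.29,0,0,0],[0,0,0.29,0,0,0],[0,0,0.28,0,0,0],[0,0,0,0,0,0],[0,0,0,0,0,0]]])

```text
clock: 2.82
position: [0.4998, -0.125, 0.0312]
ee_rot: [0.993, -0.118, 0.0, 0.0]
ft_force: [-0.8, -0.2, 0.2]
grip_width: 0.001
grasp_force: 0.0
```

```bash
cat > s.py <<'E'
from h import *
o=get_obs();print(round(o["clock"],2),"stage",w2s(o["position"]).round(1),"fx,fy,fz(stage)",(o["ft_force"]@X).round(1),(o["ft_force"]@Y).round(1),o["ft_force"][2].round(1))
from scipy.spatial.transform import Rotation as Ro
M=Ro.from_quat(o["ee_rot"]).as_matrix();print("toolx in stage deg",np.degrees(np.arctan2(M[:,0]@Y,M[:,0]@X)).round(2),"tilt",M[:,2].round(3))
E
python3 s.py
```

```text
2.82 stage [-103.6  -23.3   31.2] fx,fy,fz(stage) -0.7 -0.3 0.2
toolx in stage deg 0.35 tilt [ 0.001 -0.    -1.   ]
```

Request:
carry_out(commands=[[[0.15,0,0,0,0,0],[0.15,0,0,0,0,0],[0.15,0,0,0,0,0],[0.15,0,0,0,0,0],[0.15,0,0,0,0,0],[0.15,0,0,0,0,0],[0.15,0,0,0,0,0],[0.15,0,0,0,0,0],[0.15,0,0,0,0,0],[0.15,0,0,0,0,0],[0.15,0,0,0,0,0],[0.1,0,0,0,0,0],[0.1,0,0,0,0,0],[0,0,0,0,0,0]]])

```text
clock: 3.98
position: [0.5721, -0.1424, 0.0305]
ee_rot: [0.993, -0.118, 0.0, -0.0]
ft_force: [0.3, -0.1, 0.5]
grip_width: 0.001
grasp_force: 0.0
```

```bash
python3 s.py; python3 - <<'E'
from h import *
cv2.imwrite("pics/s2.png",cv2.resize(camera("side")[270:440,290:470,::-1],None,fx=3.5,fy=3.5,interpolation=cv2.INTER_CUBIC))
E
```

```text
3.98 stage [-29.3 -22.9  30.5] fx,fy,fz(stage) 0.3 -0.0 0.5
toolx in stage deg 0.31 tilt [ 0.001 -0.    -1.   ]
```

View pics/s2.png

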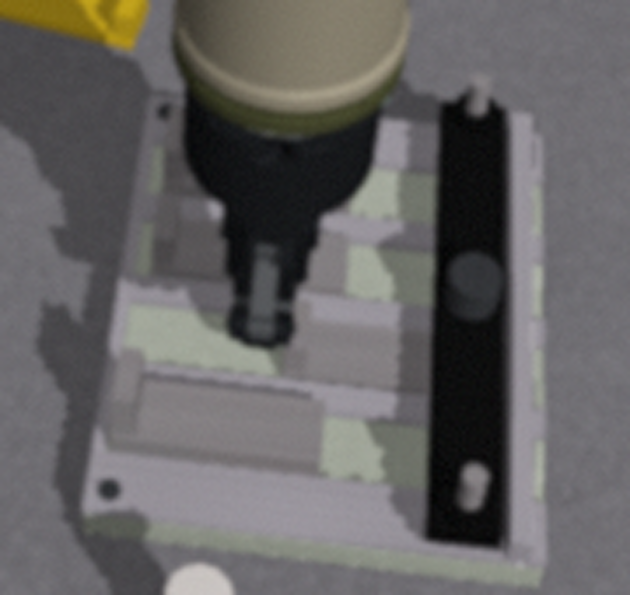

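The view shows leaf_1 pushed forward, its nose under the bridge and the finger behind its tab near (265,320). Creeping on to the end stop.

Request:
carry_out(commands=[[[0.04,0,0,0,0,0],[0.04,0,0,0,0,0],[0.03,0,0,0,0,0],[0.03,0,0,0,0,0],[0.02,0,0,0,0,0]]])

```text
clock: 4.45
position: [0.5775, -0.1437, 0.0305]
ee_rot: [0.993, -0.118, -0.0, 0.0]
ft_force: [-0.8, 0.5, -0.1]
grip_width: 0.005
grasp_force: 0.5
```

Request:
carry_out(commands=[[[0.02,0,0,0,0,0],[0.02,0,0,0,0,0],[0,0,0,0,0,0]]])

```text
clock: 4.7
position: [0.5792, -0.1441, 0.0305]
ee_rot: [0.993, -0.118, 0.0, 0.0]
ft_force: [-0.6, -0.0, -0.3]
grip_width: -0.0
grasp_force: 0.2
```

```bash
python3 s.py
```

```text
4.7 stage [-22.  -22.9  30.5] fx,fy,fz(stage) -0.6 -0.2 -0.3
toolx in stage deg 0.32 tilt [ 0. -0. -1.]
```

Request:
carry_out(commands=[[[0.02,0,0,0,0,0],[0.02,0,0,0,0,0]]])

```text
clock: 4.87
position: [0.5805, -0.1445, 0.0306]
ee_rot: [0.993, -0.118, -0.0, 0.0]
ft_force: [-1.1, 0.6, -0.5]
grip_width: -0.002
grasp_force: 1.3
```

Request:
carry_out(commands=[[[0.02,0,0,0,0,0],[0.02,0,0,0,0,0]]])

```text
clock: 5.03
position: [0.5807, -0.1445, 0.0304]
ee_rot: [0.993, -0.118, -0.002, 0.0]
ft_force: [-13.1, 2.7, 11.0]
grip_width: -0.0
grasp_force: 6.5
```

Request:
carry_out(commands=[[[0.02,0,0,0,0,0],[0.02,0,0,0,0,0]]])

```text
clock: 5.2
position: [0.5808, -0.1445, 0.0303]
ee_rot: [0.993, -0.118, -0.003, -0.0]
ft_force: [-20.2, 4.8, 16.6]
grip_width: -0.001
grasp_force: 10.7
```

leaf_1 reached the end stop: contact came at TCP x ≈ −20.4, with the force rising sharply. Now back off, rise, and cross to leaf_2 in lane +23.

Request:
carry_out(commands=[[[-0.15,0,0,0,0,0],[-0.2,0,0,0,0,0],[-0.3,0,-0.7,0,0,0],[-0.3,0,-0.7,0,0,0],[-0.4,-0.4,-0.3,0,0,0],[-0.4,-0.4,0,0,0,0],[-0.35,-0.35,0.1,0,0,0],[0,0,0.6,0,0,0],[0,0,0.5,0,0,0],[0,0,0.3,0,0,0],[0,0,0.2,0,0,0],[0,0,0,0,0,0]]])

```text
clock: 6.2
position: [0.512, -0.0808, 0.0292]
ee_rot: [0.993, -0.118, -0.001, -0.0]
ft_force: [-0.8, -0.5, 0.2]
grip_width: -0.002
grasp_force: 0.0
```

```bash
python3 s.py
```

```text
6.2 stage [-102.4   22.4   29.2] fx,fy,fz(stage) -0.7 -0.7 0.2
toolx in stage deg 0.3 tilt [-0.002  0.    -1.   ]
```

Request:
carry_out(commands=[[[0.11,0,-0.05,0,0,0],[0.11,0,0,0,0,0],[0.11,0,0,0,0,0],[0.11,0,0,0,0,0],[0.11,0,0,0,0,0],[0.11,0,0,0,0,0],[0.11,0,0,0,0,0],[0.11,0,0,0,0,0],[0.1,0,0,0,0,0],[0.08,0,0,0,0,0],[0.04,0,0,0,0,0],[0,0,0,0,0,0]]])

```text
clock: 7.2
position: [0.5561, -0.0912, 0.0325]
ee_rot: [0.993, -0.118, 0.0, -0.0]
ft_force: [-0.2, -0.9, 0.4]
grip_width: 0.001
grasp_force: 0.0
```

```bash
python3 s.py
```

```text
7.2 stage [-57.1  23.   32.5] fx,fy,fz(stage) 0.1 -0.9 0.4
toolx in stage deg 0.32 tilt [ 0.001 -0.    -1.   ]
```

Now creep through the mouth region (contact expected near −53.4).

Request:
carry_out(commands=[[[0.03,0,0,0,0,0],[0.03,0,0,0,0,0]]])

```text
clock: 7.37
position: [0.5577, -0.0916, 0.0325]
ee_rot: [0.993, -0.118, -0.0, 0.0]
ft_force: [-2.1, 0.7, 1.5]
grip_width: 0.004
grasp_force: 1.3
```

Request:
carry_out(commands=[[[0.02,0,0,0,0,0],[0.02,0,0,0,0,0]]])

```text
clock: 7.53
position: [0.5594, -0.092, 0.0325]
ee_rot: [0.993, -0.118, -0.0, 0.0]
ft_force: [-1.6, 0.7, 0.6]
grip_width: 0.006
grasp_force: 1.2
```

Request:
carry_out(commands=[[[0.02,0,0,0,0,0],[0.01,0,0,0,0,0]]])

```text
clock: 7.7
position: [0.5607, -0.0924, 0.0325]
ee_rot: [0.993, -0.118, 0.0, 0.0]
ft_force: [-2.1, -0.1, 1.5]
grip_width: -0.002
grasp_force: 1.1
```

```bash
python3 s.py
```

```text
7.7 stage [-52.3  22.9  32.5] fx,fy,fz(stage) -2.1 -0.6 1.5
toolx in stage deg 0.31 tilt [ 0. -0. -1.]
```

Request:
carry_out(commands=[[[0.02,0,0,0,0,0],[0.02,0,0,0,0,0]]])

```text
clock: 7.87
position: [0.5622, -0.0927, 0.0325]
ee_rot: [0.993, -0.118, 0.0, 0.0]
ft_force: [-2.5, -0.8, 0.9]
grip_width: 0.002
grasp_force: 0.9
```

Request:
carry_out(commands=[[[0.02,0,0,0,0,0],[0.02,0,0,0,0,0]]])

```text
clock: 8.03
position: [0.5638, -0.0931, 0.0325]
ee_rot: [0.993, -0.118, 0.0, 0.0]
ft_force: [-1.7, 0.9, -0.1]
grip_width: -0.001
grasp_force: 0.9
```

Request:
carry_out(commands=[[[0.03,0,0,0,0,0],[0.03,0,0,0,0,0]]])

```text
clock: 8.2
position: [0.5662, -0.0937, 0.0325]
ee_rot: [0.993, -0.118, 0.0, 0.0]
ft_force: [-1.0, 1.2, 0.3]
grip_width: 0.002
grasp_force: 0.8
```

leaf_2 is past the mouth (TCP x ≈ −46.7, only friction). On to the end stop.

Request:
carry_out(commands=[[[0.08,0,0,0,0,0],[0.08,0,0,0,0,0],[0.08,0,0,0,0,0],[0.08,0,0,0,0,0],[0.08,0,0,0,0,0],[0.08,0,0,0,0,0],[0.05,0,0,0,0,0],[0.05,0,0,0,0,0],[0.02,0,0,0,0,0]]])

```text
clock: 8.95
position: [0.5897, -0.0993, 0.0325]
ee_rot: [0.993, -0.118, 0.0, 0.0]
ft_force: [-3.1, 0.8, 1.7]
grip_width: 0.001
grasp_force: 1.3
```

Request:
carry_out(commands=[[[0.02,0,0,0,0,0],[0.02,0,0,0,0,0]]])

```text
clock: 9.12
position: [0.5909, -0.0996, 0.0325]
ee_rot: [0.993, -0.118, -0.0, 0.0]
ft_force: [-1.5, 1.0, 0.7]
grip_width: 0.001
grasp_force: 1.1
```

Request:
carry_out(commands=[[[0.02,0,0,0,0,0],[0.02,0,0,0,0,0]]])

```text
clock: 9.28
position: [0.5915, -0.0997, 0.0325]
ee_rot: [0.993, -0.118, -0.001, 0.0]
ft_force: [-11.7, 2.4, 8.7]
grip_width: 0.004
grasp_force: 5.7
```

```bash
python3 s.py
```

```text
9.28 stage [-20.6  23.1  32.5] fx,fy,fz(stage) -11.9 -0.4 8.7
toolx in stage deg 0.32 tilt [-0.002  0.    -1.   ]
```

Leaf_2 is at the end stop. Same route to leaf_3 in lane +69.

Request:
carry_out(commands=[[[-0.15,0,0,0,0,0],[-0.2,0,0,0,0,0],[-0.3,0,-0.7,0,0,0],[-0.3,0,-0.7,0,0,0],[-0.4,-0.4,-0.3,0,0,0],[-0.4,-0.4,0,0,0,0],[-0.34,-0.35,0.1,0,0,0],[0,0,0.6,0,0,0],[0,0,0.5,0,0,0],[0,0,0.3,0,0,0],[0,0,0.2,0,0,0],[0,0,0,0,0,0]]])

```text
clock: 10.28
position: [0.5211, -0.0359, 0.0312]
ee_rot: [0.993, -0.118, -0.001, 0.0]
ft_force: [-0.1, 0.0, 0.3]
grip_width: 0.006
grasp_force: 0.0
```

```bash
python3 s.py
```

```text
10.28 stage [-104.3   68.3   31.2] fx,fy,fz(stage) -0.1 -0.0 0.3
toolx in stage deg 0.3 tilt [-0.002  0.    -1.   ]
```

Request:
carry_out(commands=[[[0.11,0,-0.03,0,0,0],[0.11,0,0,0,0,0],[0.11,0,0,0,0,0],[0.11,0,0,0,0,0],[0.11,0,0,0,0,0],[0.11,0,0,0,0,0],[0.11,0,0,0,0,0],[0.11,0,0,0,0,0],[0.1,0,0,0,0,0],[0.08,0,0,0,0,0],[0.05,0,0,0,0,0],[0.02,0,0,0,0,0]]])

```text
clock: 11.28
position: [0.5662, -0.0464, 0.0337]
ee_rot: [0.993, -0.118, 0.0, 0.0]
ft_force: [-3.9, 0.4, 3.2]
grip_width: 0.002
grasp_force: 1.8
```

Request:
carry_out(commands=[[[0.02,0,0,0,0,0],[0.02,0,0,0,0,0]]])

```text
clock: 11.45
position: [0.5674, -0.0466, 0.0337]
ee_rot: [0.993, -0.118, -0.0, 0.0]
ft_force: [-2.1, 0.7, 2.3]
grip_width: 0.002
grasp_force: 1.3
```

```bash
python3 s.py
```

```text
11.45 stage [-56.8  68.9  33.7] fx,fy,fz(stage) -2.2 0.2 2.3
toolx in stage deg 0.32 tilt [-0. -0. -1.]
```

Request:
carry_out(commands=[[[0.02,0,0,0,0,0],[0.02,0,0,0,0,0]]])

```text
clock: 11.62
position: [0.5691, -0.0471, 0.0337]
ee_rot: [0.993, -0.118, 0.0, 0.0]
ft_force: [-2.1, 1.5, 1.0]
grip_width: -0.004
grasp_force: 1.1
```

Request:
carry_out(commands=[[[0.02,0,0,0,0,0],[0.02,0,0,0,0,0]]])

```text
clock: 11.78
position: [0.5703, -0.0474, 0.0336]
ee_rot: [0.993, -0.118, -0.0, 0.0]
ft_force: [-7.8, 1.4, 7.2]
grip_width: -0.004
grasp_force: 3.8
```

```bash
python3 s.py
```

```text
11.78 stage [-53.7  68.9  33.6] fx,fy,fz(stage) -7.9 -0.5 7.2
toolx in stage deg 0.31 tilt [-0.001 -0.    -1.   ]
```

Request:
carry_out(commands=[[[0.02,0,0,0,0,0],[0,0,0,0,0,0]]])

```text
clock: 11.95
position: [0.5703, -0.0474, 0.0336]
ee_rot: [0.993, -0.118, -0.001, 0.0]
ft_force: [-8.6, 0.6, 7.1]
grip_width: 0.0
grasp_force: 4.3
```

```bash
python3 s.py
```

```text
11.95 stage [-53.8  68.9  33.6] fx,fy,fz(stage) -8.5 -1.4 7.1
toolx in stage deg 0.33 tilt [-0.002  0.    -1.   ]
```

leaf_3 stalls exactly at the mouth with ~8 N, so it binds. Now I go over its tab and draw it back.

Request:
carry_out(commands=[[[-0.15,0,0,0,0,0],[0,0,-0.5,0,0,0],[0,0,-0.5,0,0,0],[0.3,0,0,0,0,0],[0.4,0,0,0,0,0],[0.4,0,0,0,0,0],[0,0,0.4,0,0,0],[0,0,0.3,0,0,0],[0,0,0.2,0,0,0],[0,0,0,0,0,0]]])

```text
clock: 12.78
position: [0.6065, -0.0563, 0.0353]
ee_rot: [0.993, -0.118, -0.002, 0.0]
ft_force: [-0.3, 0.1, -0.1]
grip_width: -0.001
grasp_force: 0.0
```

```bash
python3 s.py
```

```text
12.78 stage [-16.5  68.9  35.3] fx,fy,fz(stage) -0.3 0.0 -0.1
toolx in stage deg 0.33 tilt [-0.004  0.    -1.   ]
```

Request:
carry_out(commands=[[[-0.1,0,-0.03,0,0,0],[-0.12,0,0,0,0,0],[-0.12,0,0,0,0,0],[-0.12,0,0,0,0,0],[-0.12,0,0,0,0,0],[-0.12,0,0,0,0,0],[-0.12,0,0,0,0,0],[-0.12,0,0,0,0,0],[-0.1,0,0,0,0,0],[-0.06,0,0,0,0,0],[-0.05,0,0,0,0,0],[-0.02,0,0,0,0,0]]])

```text
clock: 13.78
position: [0.5627, -0.0455, 0.039]
ee_rot: [0.993, -0.118, 0.0, 0.0]
ft_force: [3.4, -0.5, 3.3]
grip_width: -0.001
grasp_force: 2.0
```

Request:
carry_out(commands=[[[-0.02,0,0,0,0,0],[-0.02,0,0,0,0,0]]])

```text
clock: 13.95
position: [0.5614, -0.0452, 0.0389]
ee_rot: [0.993, -0.118, 0.0, 0.0]
ft_force: [4.3, -0.8, 2.5]
grip_width: 0.002
grasp_force: 1.6
```

```bash
python3 s.py
```

```text
13.95 stage [-63.   68.9  38.9] fx,fy,fz(stage) 4.3 0.2 2.5
toolx in stage deg 0.31 tilt [ 0. -0. -1.]
```

Request:
carry_out(commands=[[[-0.04,0,0,0,0,0],[-0.04,0,0,0,0,0],[-0.03,0,0,0,0,0],[-0.02,0,0,0,0,0]]])

```text
clock: 14.28
position: [0.5562, -0.0439, 0.039]
ee_rot: [0.993, -0.118, 0.0, 0.0]
ft_force: [5.2, -1.7, 2.4]
grip_width: -0.001
grasp_force: 2.5
```

Request:
carry_out(commands=[[[-0.02,0,0,0,0,0],[-0.02,0,0,0,0,0]]])

```text
clock: 14.45
position: [0.5553, -0.0437, 0.0392]
ee_rot: [0.993, -0.118, 0.001, 0.0]
ft_force: [5.1, -1.7, 4.6]
grip_width: 0.003
grasp_force: 3.1
```

```bash
python3 s.py
```

```text
14.45 stage [-69.3  68.8  39.2] fx,fy,fz(stage) 5.3 -0.5 4.6
toolx in stage deg 0.31 tilt [ 0.001 -0.    -1.   ]
```

Request:
carry_out(commands=[[[-0.02,0,0,0,0,0],[-0.01,0,0,0,0,0]]])

```text
clock: 14.62
position: [0.5544, -0.0435, 0.0395]
ee_rot: [0.993, -0.118, 0.001, 0.0]
ft_force: [6.4, -0.7, 4.5]
grip_width: 0.0
grasp_force: 3.2
```

```bash
python3 s.py
```

```text
14.62 stage [-70.1  68.8  39.5] fx,fy,fz(stage) 6.3 0.9 4.5
toolx in stage deg 0.31 tilt [ 0.002 -0.    -1.   ]
```

The finger is drifting up and past the expected contact (−68.6), so the leaf is at the lip and beginning to tip. I'll ease off, rise, and look.

Request:
carry_out(commands=[[[0.05,0,0,0,0,0],[0.05,0,0,0,0,0],[0.2,0,0,0,0,0],[0,0,-0.7,0,0,0],[0,0,-0.7,0,0,0],[0,0.1,-0.6,0,0,0],[0,0.7,0,0,0,0],[0,0.9,0,0,0,0],[0.2,0.5,0,0,0,0],[0.4,0.1,0,0,0,0],[0.3,0,0,0,0,0],[0,0,0,0,0,0]]])

```text
clock: 15.62
position: [0.5793, -0.1449, 0.1179]
ee_rot: [0.993, -0.119, -0.001, -0.0]
ft_force: [0.2, 0.3, 0.3]
grip_width: 0.001
grasp_force: 0.0
```

```bash
python3 s.py; python3 - <<'E'
from h import *
im=camera("side")
cv2.imwrite("pics/s3.png",cv2.resize(im[270:440,290:470,::-1],None,fx=3.5,fy=3.5,interpolation=cv2.INTER_CUBIC))
p=camera_params("side")
for l,t,o in((69,11,-84),(23,8,-5),(-23,5,-5)):
  print(l,[((proj(p,s2w(s))-[290,270])*3.5).round(0) for s in((o+83,l-15,18+t),(o+83,l+15,18+t),(o+5,l-13,30+2*t),(o-5,l-13,30+2*t))])
E
```

```text
15.62 stage [-21.7 -23.6 117.9] fx,fy,fz(stage) 0.1 0.3 0.3
toolx in stage deg 0.24 tilt [-0.002  0.001 -1.   ]
69 [array([332., 202.]), array([335., 152.]), array([165., 149.]), array([143., 147.])]
23 [array([503., 308.]), array([503., 253.]), array([331., 258.]), array([308., 256.])]
-23 [array([501., 400.]), array([501., 342.]), array([323., 354.]), array([300., 351.])]
```

View pics/s3.png

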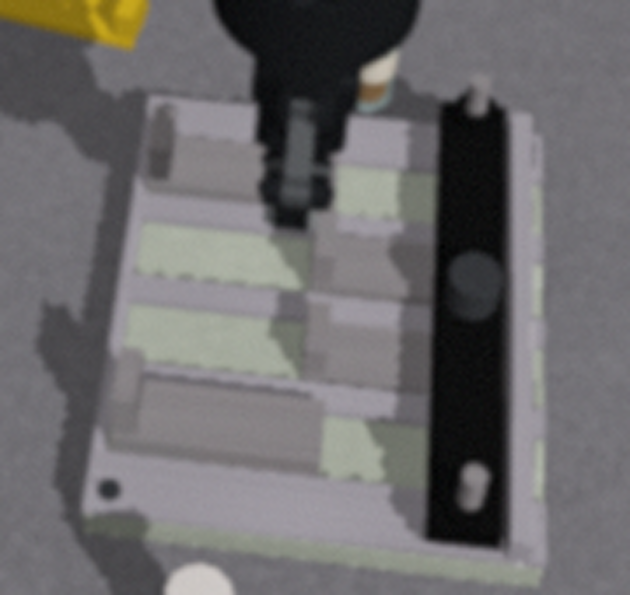

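leaf_3 is back: its nose is near x≈333 in the crop, as predicted (332). Leaves 1 and 2 are in, with tabs at ~(310–330, 240/335). Now I go down in front of leaf_1's tab, keeping low.

Request:
carry_out(commands=[[[0.4,0,0,0,0,0],[0.4,0,0,0,0,0],[0.15,0,0.6,0,0,0],[0,0,0.6,0,0,0],[0,0,0.5,0,0,0],[0,0,0.3,0,0,0],[0,0,0.2,0,0,0],[0,0,0,0,0,0]]])

```text
clock: 16.33
position: [0.6143, -0.1523, 0.0293]
ee_rot: [0.993, -0.118, -0.001, -0.0]
ft_force: [-0.9, -0.6, 0.3]
grip_width: 0.001
grasp_force: 0.0
```

```bash
python3 s.py
```

```text
16.33 stage [ 14.1 -22.4  29.3] fx,fy,fz(stage) -0.8 -0.8 0.3
toolx in stage deg 0.35 tilt [-0.003  0.001 -1.   ]
```

Request:
carry_out(commands=[[[-0.1,0,0.03,0,0,0],[-0.12,0,0,0,0,0],[-0.12,0,0,0,0,0],[-0.12,0,0,0,0,0],[-0.12,0,0,0,0,0],[-0.12,0,0,0,0,0],[-0.12,0,0,0,0,0],[-0.12,0,0,0,0,0],[-0.12,0,0,0,0,0],[-0.12,0,0,0,0,0],[-0.12,0,0,0,0,0],[-0.12,0,0,0,0,0],[-0.12,0,0,0,0,0],[-0.12,0,0,0,0,0],[-0.12,0,0,0,0,0],[-0.06,0,0,0,0,0],[-0.04,0,0,0,0,0],[-0.02,0,0,0,0,0]]])

```text
clock: 17.83
position: [0.5413, -0.135, 0.0296]
ee_rot: [0.993, -0.118, -0.0, 0.0]
ft_force: [2.1, 0.4, 1.6]
grip_width: -0.005
grasp_force: 1.0
```

```bash
python3 s.py
```

```text
17.83 stage [-60.9 -23.2  29.6] fx,fy,fz(stage) 1.9 0.9 1.6
toolx in stage deg 0.32 tilt [-0. -0. -1.]
```

Request:
carry_out(commands=[[[-0.04,0,0,0,0,0],[-0.04,0,0,0,0,0],[-0.04,0,0,0,0,0],[-0.03,0,0,0,0,0],[-0.02,0,0,0,0,0]]])

```text
clock: 18.25
position: [0.5348, -0.1334, 0.0296]
ee_rot: [0.993, -0.118, -0.0, 0.0]
ft_force: [2.2, 0.1, 0.9]
grip_width: 0.002
grasp_force: 1.0
```

Request:
carry_out(commands=[[[-0.02,0,0,0,0,0],[-0.01,0,0,0,0,0]]])

```text
clock: 18.42
position: [0.5344, -0.1333, 0.0299]
ee_rot: [0.993, -0.118, 0.001, 0.0]
ft_force: [5.0, -1.1, 0.4]
grip_width: -0.002
grasp_force: 2.6
```

```bash
python3 s.py
```

```text
18.42 stage [-68.1 -23.2  29.9] fx,fy,fz(stage) 5.1 0.1 0.4
toolx in stage deg 0.31 tilt [ 0.001 -0.    -1.   ]
```

leaf_1 is at its rear stop (−68.1 against −68.6 expected, force step). Retreat and check from above.

Request:
carry_out(commands=[[[0.05,0,0,0,0,0],[0.1,0,0,0,0,0],[0,0,-0.5,0,0,0],[0,0,-0.8,0,0,0],[0,0,-0.9,0,0,0],[0,0,-0.9,0,0,0],[0,0,-0.9,0,0,0],[-0.3,0,-0.8,0,0,0],[-0.3,0,-0.8,0,0,0],[-0.3,0,-0.8,0,0,0],[-0.3,0,0,0,0,0],[0,0,0,0,0,0],[0,0,0,0,0,0]]])

```text
clock: 19.5
position: [0.4927, -0.1234, 0.2853]
ee_rot: [0.993, -0.118, -0.0, 0.0]
ft_force: [0.2, 0.1, -0.6]
grip_width: 0.002
grasp_force: 0.0
```

```bash
python3 s.py; python3 - <<'E'
from h import *
p=camera_params("wrist");im=camera("wrist")
C=[]
for l,t,o in((69,11,-84),(23,8,-5),(-23,5,-84),(-69,14,-82)):
  C.append([l]+[proj(p,s2w(s)) for s in((o+83,l,18+t),(o+5,l,30+2*t),(o-5,l,30+2*t))])
u0,u1=[int(proj(p,s2w((-95,y,22)))[0]) for y in(125,-125)]
v0=int(proj(p,s2w((90,0,22)))[1]);v1=int(proj(p,s2w((-105,0,22)))[1])
print(u0,u1,v0,v1);f=min(800/(u1-u0),600/(v1-v0))*.98
for c in C:print(c[0],[((x-[u0,v0])*f).round(0) for x in c[1:]])
cv2.imwrite("pics/w2.png",cv2.resize(im[v0:v1,u0:u1,::-1],None,fx=f,fy=f,interpolation=cv2.INTER_CUBIC))
E
```

```text
19.5 stage [-110.9  -23.6  285.3] fx,fy,fz(stage) 0.2 0.1 -0.6
toolx in stage deg 0.3 tilt [-0.001 -0.    -1.   ]
191 405 -5 187
69 [array([126., 295.]), array([127., 531.]), array([129., 559.])]
23 [array([251.,  38.]), array([252., 289.]), array([253., 321.])]
-23 [array([391., 297.]), array([390., 527.]), array([390., 555.])]
-69 [array([525., 290.]), array([524., 529.]), array([522., 558.])]Traceback (most recent call last):
  File "<stdin>", line 10, in <module>
cv2.error: OpenCV(4.12.0) /io/opencv/modules/imgproc/src/resize.cpp:4208: error: (-215:Assertion failed) !ssize.empty() in function 'resize'
```

```bash
python3 - <<'E'
from h import *
p=camera_params("wrist");im=camera("wrist")
u0,u1,v0,v1=191,405,0,187;f=3.1
for l,t,o in((69,11,-84),(23,8,-5),(-23,5,-84),(-69,14,-82)):
  print(l,[((proj(p,s2w(s))-[u0,v0])*f).round(0) for s in((o+83,l,18+t),(o+5,l,30+2*t),(o-5,l,30+2*t))])
cv2.imwrite("pics/w2.png",cv2.resize(im[v0:v1,u0:u1,::-1],None,fx=f,fy=f,interpolation=cv2.INTER_CUBIC))
E
```

```text
69 [array([127., 283.]), array([128., 522.]), array([130., 551.])]
23 [array([254.,  21.]), array([255., 276.]), array([256., 309.])]
-23 [array([396., 285.]), array([395., 518.]), array([395., 546.])]
-69 [array([531., 277.]), array([530., 520.]), array([529., 549.])]
```

View pics/w2.png

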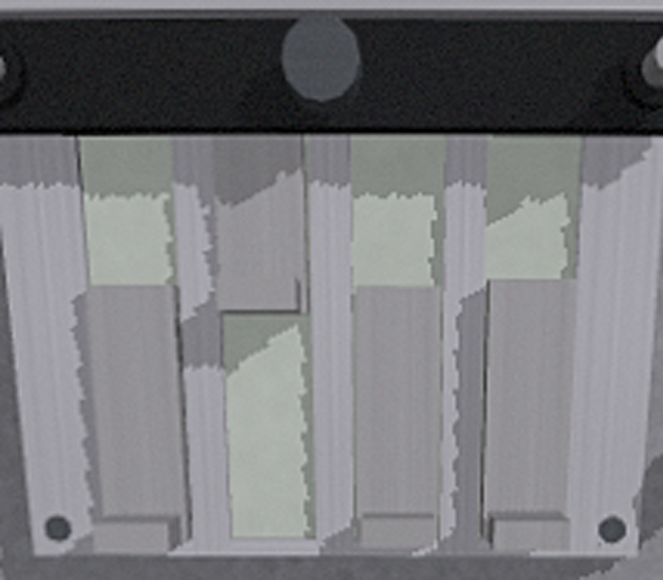

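From above, the leaf_1 and leaf_3 noses at row ~285 match "fully back" (285 and 283 predicted). leaf_2 is fully in, its rear edge at ~311 against 309, and leaf_4 is untouched. Handing in.

```bash
python3 -c "
from workcell import *
print(hand_in())"
```

```text
the job is handed in; nothing more can be done
None
```

I handed the job in at about 20 s with leaf_2 (8 mm) left fully in under the bridge: leaf_3 (11 mm) bound at the mouth with about 8 N, so the gap is at least 8 mm and under 11 mm. Leaves 1 and 3 are back at their rear stops, and I left leaf_4 and the bystanders alone.

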